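# Put the socket of a power distribution board back under its lock ring

## Task

The test of the big round socket on the distribution board is finished: pull the plug-in tester up out of the socket and set it down gently, standing upright on its skirt, in the blue tray. Then swing the socket's hinged lid fully shut and turn the black lock ring around the lid clockwise (seen from above) until it stops at its locked mark, so that it holds the lid watertight. Leave the carton, the spray can and the screwdriver where they are.

Things in the scene. Friction and masses are not known exactly. Their poses are not given: they have to be found in the camera images.
- board: Distribution board: black rubber box 280 (x) x 210 (y) x 110 mm (z) lying on its back, fixed to the bench, grey panel face up at 110 mm, the big round socket in its middle. Origin: centre of its underside. x points from the lid's hinge to the row of breakers (a strip 22 mm high, 80 to 120 mm from the socket's axis), y along the hinge line, z up.
- socket_mouth (a point): Centre of the socket's mouth: on the board's z axis, 155 mm above its underside, level with the top of the socket's collar. Collar 82 mm outside, bore 70 mm; the bore's floor is 39 mm and the panel face 45 mm below this point. Axes as the board's.
- lid_hinge (a point): A point on the lid's hinge axis (which runs along the board's y): 63 mm from the socket's axis towards the board's -x, 1 mm above the socket mouth.
- lid (a joint): Angle of the round grey lid, rad: 0 = fully shut on the socket, 1.57 = upright, 2.1 = stop, leaning back from the socket. Starts 1.62 to 1.9. Stiff hinge (0.22 N m): the lid stays at any angle and must be pushed all the way down. It cannot shut over the tester, nor with the lock ring turned beyond about 0.55.
- lid_top (a point): Centre of the lid's outer face: 63 mm from the hinge axis and 16 mm to the outer side of it; with the lid shut, on the socket's axis 17 mm above the mouth. The lid is 91 mm in diameter; with the lock ring around it, it reaches 115 mm from the hinge axis (ring's outer edge 10 mm to the outer side of the hinge axis).
- lock_ring (a joint): Turn of the black lock ring captive around the lid, rad: 0 = open, grows clockwise seen from above the shut lid, 1.047 = stop = locked: white bar on the ring in line with the black bar on the socket's flange. Starts 0 to 0.2. Stays where left (friction 0.25 N m). On the shut lid its inner hooks slide under studs of the collar and hold the lid. Ring 104 mm outside, 34 mm high.
- wing_left (a point): Grip point on one of the ring's two opposite wings, blocks 12 mm thick along the turning direction, 28 mm radially (50 to 78 mm from the ring's axis), 44 mm high. The point: 66 mm from the axis, mid-thickness, 10 mm under the upper edge; lid shut: 19 mm above the socket mouth, in the direction 2.09 rad - ring angle from the board's x, counter-clockwise from above.
- wing_right (a point): The same point on the opposite wing; lid shut: in the direction 5.24 rad - ring angle from the board's x. Both wings go with the ring and the lid.
- tester_mid (a point): Middle (75 mm above the foot, on the axis) of the loose plug-in tester, 150 mm high, 0.28 to 0.46 kg: round grey skirt with flat foot, 64 mm wide, 40 mm high; black shoulder 72 mm wide up to 64 mm; above it a handle 42 mm thick (its y), 54 mm wide (its x). Starts in the socket, foot on the bore's floor, held by a rubber seal: 10 to 18 N to pull up; small twists to and fro ease it.
- tray: Blue plastic tray, 170 x 170 x 45 mm, walls and floor 5 mm thick, empty, fixed to the bench left or right of the board. Origin: centre of its underside (inner floor 5 mm higher).
- carton: Bystander: taped cardboard carton 150 x 120 x 80 mm, on the other side of the board from the tray. Origin: centre of its underside.
- spray_can: Bystander: upright spray can, 52 mm in diameter, 175 mm high. Origin: centre of its underside.
- screwdriver: Bystander: screwdriver with a black handle, 200 mm long, lying on the bench to one side. Origin: on the bench under its middle.
Not all that is in view belongs to the job. What is meant by the tray is not orange or turquoise, and is the larger of those in its own colour.

How it is judged (in metres and radians):
On the way, in this order (a step that is already met when the one before it is completed fails the run):
1. the tester stands upright in the tray (angle between tester_mid's own z axis and vertical below 0.12 rad and z of tester_mid in the frame of tray below 0.086 m and horizontal distance between tester_mid and tray below 0.07 m), for 0.2 s.
2. the lid is fully shut on the socket (value of joint lid below 0.03 rad), for 0.1 s.
3. the lock ring is turned to its locked mark with the lid shut (value of joint lid below 0.04 rad and value of joint lock_ring above 0.97 rad), for 0.2 s.
At the end, for the whole second after the job is handed in: The lid is shut (within 0.04 rad), the lock ring at its locked mark (within 0.077 rad of its stop), and the tester stands upright (within 0.12 rad) and still on the tray's floor, its axis within 70 mm of the tray's centre (all of step 1 and all of step 3 and linear speed of tester below 0.02 m/s); the robot touches nothing.
It fails at once if the carton is moved by more than 30 mm (distance of carton from where it was at the start of the episode above 0.03 m).
It fails at once if the spray can is moved by more than 30 mm or knocked over (distance of spray_can from where it was at the start of the episode above 0.03 m).
It fails at once if the screwdriver is moved by more than 30 mm (distance of screwdriver from where it was at the start of the episode above 0.03 m).
It fails at once if the tester drops or is slammed into the tray (faster than 0.45 m/s in the last 20 mm above the tray's floor) (linear speed of tester above 0.45 m/s and z of tester_mid in the frame of tray below 0.1 m and horizontal distance between tester_mid and tray below 0.1 m).
It also fails if it takes over 72 s, if anything falls off the work surface, if the arm or the gripper's body presses on something with over 40 N, if the wrist force passes 120 N, or if a joint passes its speed limit or range.

## Robot

A 7-joint arm with a two-finger parallel gripper is mounted at the origin on the work surface. World frame = base frame: x ahead of the robot, y to its left, z up, the work surface at z = 0. Lengths are in m, angles in degrees, forces in N, time in s.
With the tool pointing down it reaches from about 0.4 to 0.925 m from the base axis. Payload 5.6 kg.
Tool frame: the origin (TCP) lies on the centre line of the jaws, within the pads' length; the fingertips stand 19 mm ahead of it and the grasp point (between the pads) is the TCP; z points along the fingers, y is the line along which they close (so a half turn about z gives the same grasp; the last joint's range is limited). The gripper opens to 85 mm and grips with 20 to 120 N. Pads are 22 mm wide; open, the fingers measure 114 mm over their backs; the gripper's body (76 mm by 85 mm) begins 54 mm behind the grasp point. The pads swing forward as they close: fully open they stand 13 mm farther back than shut.
Start: joints at [67.437, 26.786, -0.665, 91.828, 0.344, 61.387, -3.226], TCP at [0.223, -0.61, 0.25] pointing down, gripper open.
Joint ranges: [-144.91, 144.91], [-17.63, 115.5], [-89.93, 88.59], [15.96, 139.68], [-74.01, 254.01], [8.47, 105.57], [-167.45, 167.45]. Speed limits (degrees/s): [147.25, 147.25, 180, 180, 180, 180, 180].

## Interface

Orientations are given as [roll, pitch, yaw] about the fixed x, y, z axes, in that order (R = Rz(yaw) Ry(pitch) Rx(roll)).
In Python, from workcell import arm gives the robot as it stands.
- The arm moves only by the shell command python3 -m handwheel 'ROWS' [FORCE]. ROWS is JSON, a list that holds one entry, the list of rows, each a list of 7 numbers: the shift along the tool's x, y, z scaled (see below), then the turn, a rotation vector about the tool's x, y, z scaled (see below), then the gripper command: -1 is shut, 1 is fully open, values between are in proportion. A call has 1 to 20 rows; each row shifts and turns the commanded pose from where the row before left it, along the tool's axes as they then stand; what a row does not reach is not made up. The controller multiplies each number of a shift by 60 mm and each number of a turn by 0.1 rad. A row lasts 1/8 s, in which the tool goes at most 62.5 mm and 10.7 degrees, less where a joint would pass 70% of its speed; a pose out of reach is approached as far as the arm can. A call with a number of a shift or a turn outside -1 to 1 is refused whole. A call with a gripper value outside its range is refused whole. The fingers move at their own pace and stop on an object; FORCE is the grip in N (left out, the last holds). Time passes only in rows, so rows that do not move let the fingers close. It gives the time, the measured TCP pose, the force, the opening and the grip force at its end, in the units of the state.
- arm.sense(): the state, without advancing time (a new reading comes with each control period).
- arm.grab_frame(name): name is "side" or "top"; returns a dict with "frame" (420x560x3 uint8, red, green, blue), "depth" (420x560 float32, m along the optical axis (not along the pixel's ray), 0 where there is no reading), "K" (3x3 intrinsics, pixels), "D" ([k1, k2, p1, p2, k3] as OpenCV has them; the pictures are not rectified), "camera_from_world" (4x4, takes a point from world to camera coordinates). Camera axes: x right, y up, looking along -z (the intrinsics and any distortion apply to the point x, -y, -z); pixel columns grow to the right and rows downward; lengths in m; the calibration is good to about 2 mm. A picture is of the moment at which its call begins.
- arm.sign_off(): hands the job in; it is judged then, once.
Trained networks look in a picture, given as the dict that the camera call returned (one of the last four; its "shot" number tells which), for a name from the list of things; names that differ only in an ending like _2 or _b are one class to them, and where a whole thing is asked for, a point or a joint stands for the part that bears it (a point fixed in the world has none). Each returns a list of dicts, best first, with "confidence" (0 to 1); they miss things now and then, are a little off and sometimes report something else, mostly with a low value. They report only what shows in the picture. A call takes as long as a camera call. They do not tell look-alikes from the thing itself.
- arm.recognise(picture, thing): "point" ([row, column] in pixels, amid what is visible of it).
- arm.regions_of(picture, thing): "region" (420x560 bool, what is visible of it) and "point" ([row, column] in pixels, amid what is visible of it).
- arm.pinpoint(picture, thing): "point" ([row, column] in pixels: a listed point, or the origin of a listed thing).
The state is a dict: "t": time; "joint_pos": joint angles; "joint_velocities": joint speeds; "effort": joint torques, N m; "position": TCP position; "eef_rot": TCP orientation; "contact_force": force on the tool from outside, world axes, zero at the start; "wrist_torque": the same for the moment, N m; "grip_width": finger opening in m; "gripper_force": force on a finger pad.
Only numpy, scipy, OpenCV 4.12 (cv2) and the standard library are available. Lean on these libraries where they do the work, as an engineer would, in place of code of your own. Each camera call takes 0.05 s, during which the arm holds its last target. There are 200 camera calls.

## Working session

There is one attempt and no reset: what is moved stays moved. The work goes in short steps, Python scripts to look and compute and a shell command to move; the robot and the scene stay as the last step left them, time stands still between calls to the robot, and variables do not carry over. Pictures are saved under pics/ and viewed, at most 10 in all, crops included, and the job is handed in when it is done.

```bash
mkdir -p pics
cat > h.py <<'E'
import numpy as np, cv2
from workcell import arm
from scipy.spatial.transform import Rotation as R
def save(p,n,crop=None,f=1):
    im=p["frame"][:,:,::-1]
    if crop: r0,r1,c0,c1=crop; im=im[r0:r1,c0:c1]
    cv2.imwrite("pics/"+n,cv2.resize(im,None,fx=f,fy=f,interpolation=cv2.INTER_CUBIC))
def ray(p,rc):
    u=cv2.undistortPoints(np.array([[[rc[1],rc[0]]]],float),np.array(p["K"]),np.array(p["D"]))[0,0]
    T=np.linalg.inv(p["camera_from_world"]); return T[:3,3],T[:3,:3]@np.array([u[0],-u[1],-1])
def atz(p,rc,z):
    o,d=ray(p,rc); return o+d*(z-o[2])/d[2]
def atdepth(p,rc):
    o,d=ray(p,rc); return o+d*p["depth"][int(round(rc[0])),int(round(rc[1]))]
def proj(p,X):
    c=p["camera_from_world"]@np.append(X,1); c=c[:3]*[1,-1,-1]
    q=cv2.projectPoints(c.reshape(1,1,3),np.zeros(3),np.zeros(3),np.array(p["K"]),np.array(p["D"]))[0][0,0]; return q[::-1]
def cloud(p):
    h,w=p["depth"].shape; r,c=np.mgrid[:h,:w]
    u=cv2.undistortPoints(np.stack([c.ravel(),r.ravel()],1).astype(float)[:,None],np.array(p["K"]),np.array(p["D"]))[:,0]
    T=np.linalg.inv(p["camera_from_world"]); d=p["depth"].ravel()[:,None]
    return (T[:3,3]+(np.c_[u[:,0],-u[:,1],-np.ones(len(u))]*d)@T[:3,:3].T).reshape(h,w,3)
E
python3 - <<'E'
from h import *
np.set_printoptions(precision=3,suppress=True)
for n in("top","side"):
    p=arm.grab_frame(n); save(p,n+"0.png",f=1.4)
    T=np.linalg.inv(p["camera_from_world"]); print(n,T[:3,3],-T[:3,2])
    for t in "board socket_mouth lid_hinge lid_top wing_left wing_right tester_mid tray carton spray_can screwdriver".split():
        for r in arm.pinpoint(p,t)[:3]: print(t,np.round(r["point"]),round(r["confidence"],2),atdepth(p,r["point"]))
print(arm.sense())
E
```

```text
top [ 0.453 -0.148  1.194] [ 0.038 -0.007 -0.999]
board [175. 228.] 0.95 [ 0.577 -0.01   0.173]
socket_mouth [169. 221.] 0.84 [ 0.583 -0.004  0.254]
lid_hinge [192. 212.] 0.78 [0.535 0.031 0.175]
wing_left [196. 186.] 0.73 [0.52  0.08  0.241]
wing_right [211. 228.] 0.8 [ 0.485 -0.02   0.249]
wing_right [129. 343.] 0.2 [ 0.732 -0.326  0.008]
tester_mid [170. 221.] 0.78 [ 0.581 -0.003  0.249]
tester_mid [206. 130.] 0.19 [0.505 0.274 0.078]
tray [196. 340.] 0.93 [ 0.533 -0.315  0.003]
tray [282. 346.] 0.9 [ 0.284 -0.331  0.009]
tray [201. 415.] 0.89 [ 0.518 -0.539 -0.   ]
carton [209. 131.] 0.82 [0.497 0.272 0.077]
spray_can [169. 220.] 0.62 [ 0.581 -0.003  0.26 ]
spray_can [136. 134.] 0.56 [0.708 0.278 0.048]
screwdriver [131. 346.] 0.79 [ 0.729 -0.337  0.001]
side [0.344 0.67  1.181] [ 0.133 -0.618 -0.775]
board [271. 245.] 0.58 [0.579 0.081 0.115]
socket_mouth [243. 242.] 0.79 [0.596 0.038 0.2  ]
lid_hinge [252. 259.] 0.83 [0.53  0.081 0.242]
lid_hinge [238. 241.] 0.59 [0.596 0.041 0.229]
lid_top [254. 260.] 0.75 [0.527 0.084 0.237]
lid_top [247. 271.] 0.71 [0.5   0.059 0.246]
lid_to
[... 450 characters left out ...]
23 ]
spray_can [344. 178.] 0.65 [0.707 0.326 0.06 ]
spray_can [364. 248.] 0.65 [0.493 0.338 0.08 ]
screwdriver [197. 240.] 0.72 [ 0.72  -0.303  0.001]
screwdriver [238. 241.] 0.16 [0.598 0.039 0.231]
{'t': 1.2, 'joint_pos': array([67.435, 26.786, -0.665, 91.828,  0.343, 61.385, -3.225]), 'joint_velocities': array([-0.068, -0.063,  0.004,  0.024, -0.079, -0.135,  0.027]), 'effort': array([  0.   , -53.226,   0.021, -25.164,   0.011,   0.001,   0.   ]), 'position': array([ 0.223, -0.61 ,  0.25 ]), 'eef_rot': array([179.997,   0.001,  20.098]), 'contact_force': array([-0.716,  0.509, -0.477]), 'wrist_torque': array([0.006, 0.025, 0.004]), 'gripper_force': 0.0, 'grip_width': 0.08523144560865466}
```

View pics/top0.png

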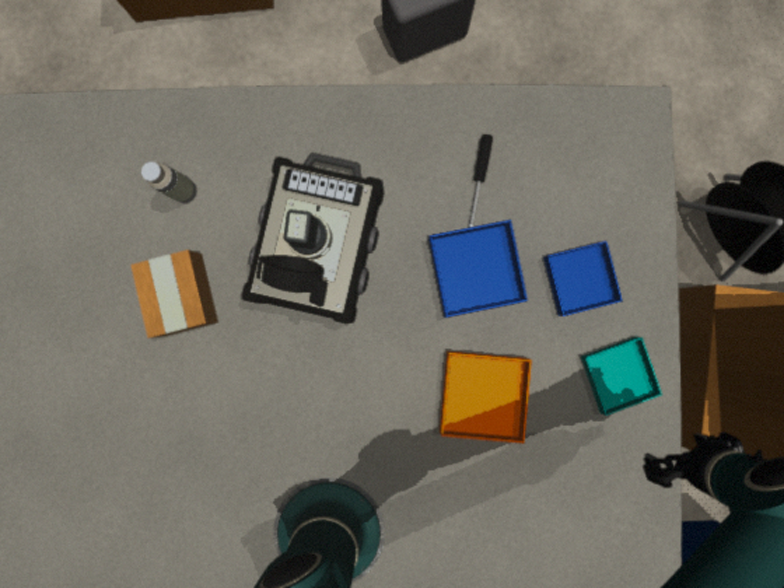

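View pics/side0.png

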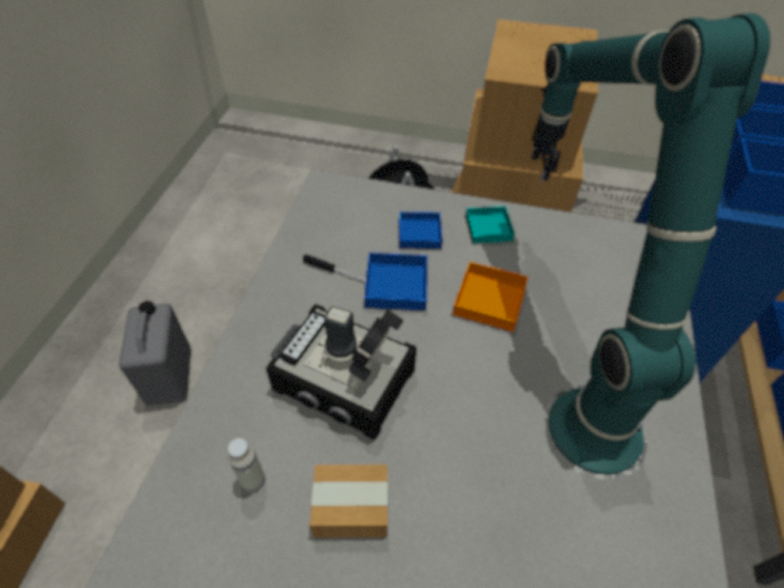

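The large blue tray sits at about (row 190, col 340) in raw top pixels. Look-alikes are the small blue tray (201, 415), the orange tray (282, 346) and the turquoise tray (268, 443). I choose the large blue one. The tester stands in the socket at (165, 215) and the lid is open on the robot's side of it at (195, 210). Next I measure and check a close crop.

Run:
```python
from h import *
np.set_printoptions(precision=4,suppress=True)
def rect(X): 
    r=cv2.minAreaRect(X[:,:2].astype(np.float32)*1000); return np.array(r[0])/1000,r[1],r[2]
P={}
for n in("top","side"):
    p=arm.grab_frame(n); C=cloud(p); P[n]=(p,C)
    x,y,z=C[...,0],C[...,1],C[...,2]
    near=(abs(x-.585)<.2)&(abs(y)<.16)
    m=near&(abs(z-.11)<.012); X=C[m]; print(n,"face",len(X),X.mean(0),rect(X))
    m=near&(z>.258)&(x>.545)&(z<.275); X=C[m]; print("handletop",len(X),X.mean(0),rect(X))
    for t in("tray","board","tester_mid","lid"):
        for r in arm.regions_of(p,t)[:1]:
            X=C[r["region"]]; X=X[X[:,2]>-.02]; print(t,len(X),r["confidence"],np.median(X,0),rect(X))
p,C=P["top"]
m=(abs(C[...,0]-.53)<.12)&(abs(C[...,1]+.315)<.12)
hsv=cv2.cvtColor(p["frame"],cv2.COLOR_RGB2HSV); b=m&(hsv[...,0]>100)&(hsv[...,0]<130)&(hsv[...,1]>120)
X=C[b]; X=X[X[:,2]>.03]; print("rim",len(X),rect(X))
a=p["frame"][95:245,160:390,::-1]; q=P["side"][0]["frame"][200:320,170:320,::-1]
a=cv2.resize(a,(690,450),interpolation=2)
cv2.imwrite("pics/c1.png",a); cv2.imwrite("pics/c2.png",cv2.resize(q,(750,600),interpolation=2))
```

```text
top face 4932 [0.595  0.0052 0.1089] (array([0.5994, 0.0145]), (219.13352966308594, 287.5960388183594), 76.81526184082031)
handletop 418 [0.5986 0.0135 0.265 ] (array([0.5994, 0.0144]), (42.29027557373047, 54.02574157714844), 82.61280059814453)
tray 2035 0.88 [ 0.524  -0.5388  0.0049] (array([ 0.4782, -0.3798]), (130.578125, 458.36968994140625), 16.327224731445312)
board 8237 0.64 [ 0.5909 -0.0075  0.1104] (array([ 0.6148, -0.015 ]), (333.0257263183594, 340.8224182128906), 76.90875244140625)
tester_mid 774 0.59 [0.5924 0.0049 0.2611] (array([ 0.5481, -0.0655]), (241.87477111816406, 70.8262939453125), 57.419677734375)
lid 1196 0.85 [0.5185 0.0267 0.2496] (array([ 0.5058, -0.0162]), (284.3249816894531, 68.51700592041016), 70.35553741455078)
side face 2937 [0.5804 0.0537 0.1087] (array([0.599 , 0.0187]), (218.453369140625, 286.6011047363281), 76.94096374511719)
handletop 212 [0.5985 0.0216 0.2649] (array([0.5999, 0.0187]), (42.616050720214844, 55.389015197753906), 84.29212951660156)
tray 821 0.94 [ 0.5242 -0.5411  0.0061] (array([0.4078, 0.0272]), (132.8109588623047, 1284.554443359375), 11.59310245513916)
board 5878 0.85 [0.5678 0.0702 0.1086] (array([0.5812, 0.2473]), (362.0926818847656, 898.8524780273438), 7.397318363189697)
tester_mid 725 0.95 [0.5949 0.0359 0.2228] (array([0.4755, 0.2948]), (72.64805603027344, 791.4360961914062), 24.5971736907959)
lid 743 0.86 [0.5173 0.0631 0.2481] (array([0.4766, 0.2417]), (106.70032501220703, 889.8294677734375), 10.399435997009277)
rim 500 (array([ 0.5455, -0.3143]), (169.06033325195312, 168.72341918945312), 10.796603202819824)
```

View pics/c1.png

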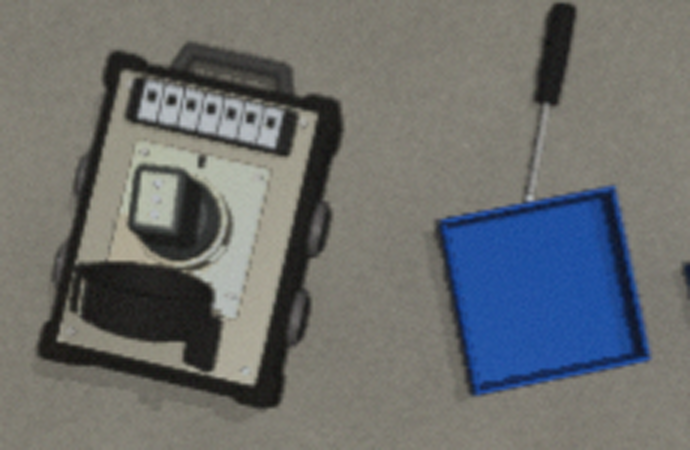

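View pics/c2.png

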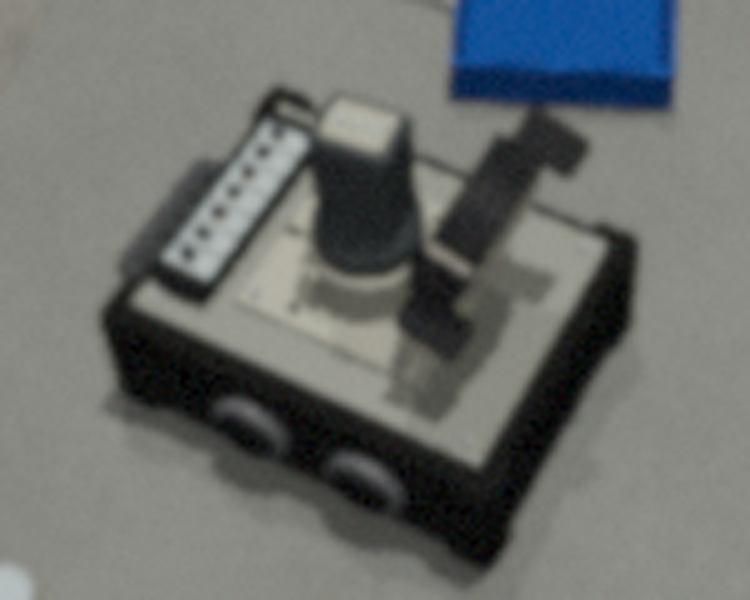

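```bash
cat >> h.py <<'E'
def to(pos,rpy):
    s=arm.sense(); A=R.from_euler("xyz",s["eef_rot"],degrees=True); B=R.from_euler("xyz",rpy,degrees=True)
    w=(A.inv()*B).as_rotvec()/.1
    d=np.array(pos)-s["position"]
    print("t",s["t"],"pos",s["position"].round(4),"rot",s["eef_rot"].round(2),"w",round(s["grip_width"],4),"F",s["contact_force"].round(1))
    print("turn",w.round(2),"shift now",(A.inv().apply(d)/.06).round(2),"shift after turn",(B.inv().apply(d)/.06).round(2))
E
python3 -m handwheel '[[[0,0,-0.45,0,0,0.93,1],[0,0,-0.45,0,0,0.93,1],[0,0,-0.45,0,0,0.93,1],[0,0,-0.45,0,0,0.93,1],[0,0,-0.45,0,0,0.93,1],[0.36,-0.79,0,0,0,0,1],[0.36,-0.79,0,0,0,0,1],[0.36,-0.79,0,0,0,0,1],[0.36,-0.79,0,0,0,0,1],[0.36,-0.79,0,0,0,0,1],[0.36,-0.79,0,0,0,0,1],[0.36,-0.79,0,0,0,0,1],[0.36,-0.79,0,0,0,0,1],[0.36,-0.79,0,0,0,0,1],[0.36,-0.79,0,0,0,0,1],[0.36,-0.79,0,0,0,0,1],[0.36,-0.79,0,0,0,0,1],[0.36,-0.79,0,0,0,0,1],[0.36,-0.79,0,0,0,0,1],[0,0,0,0,0,0,1]]]' 60
python3 -c "
from h import *
to([.599,.0165,.24],[180,0,-6.6])"
```

```text
t: 4.2
position: [0.6001, 0.0194, 0.3847]
eef_rot: [-179.9, 0.0, -6.1]
contact_force: [-0.1, -1.2, 0.3]
grip_width: 0.0854
gripper_force: 0.0
t 4.2 pos [0.6001 0.0194 0.3847] rot [-1.7985e+02  4.0000e-02 -6.1200e+00] w 0.0854 F [-0.1 -1.2  0.3]
turn [-0.03  0.01  0.08] shift now [-0.01  0.06  2.41] shift after turn [-0.01  0.05  2.41]
```

```bash
python3 -m handwheel '[[[-0.01,0.05,0.6,0,0,0.08,1],[0,0,0.6,0,0,0,1],[0,0,0.6,0,0,0,1],[0,0,0.45,0,0,0,1],[0,0,0.3,0,0,0,1],[0,0,0,0,0,0,1],[0,0,0,0,0,0,-1],[0,0,0,0,0,0,-1],[0,0,0,0,0,0,-1],[0,0,0,0,0,0,-1],[0,0,0,0,0,0,-1],[0,0,0,0,0,0,-1]]]' 90
python3 -c "
from h import *
to([.599,.0165,.24],[180,0,-6.6])
p=arm.grab_frame('side'); save(p,'g1.png',(180,320,170,320),4)"
```

```text
t: 5.7
position: [0.5997, 0.0136, 0.2341]
eef_rot: [-179.8, -0.2, -6.9]
contact_force: [-0.0, 4.3, 6.8]
grip_width: 0.0413
gripper_force: 86.6
t 5.7 pos [0.5997 0.0136 0.2341] rot [-179.84   -0.2    -6.92] w 0.0413 F [-0.   4.3  6.8]
turn [-0.03 -0.04 -0.06] shift now [-0.02 -0.05 -0.1 ] shift after turn [-0.02 -0.05 -0.1 ]
```

View pics/g1.png

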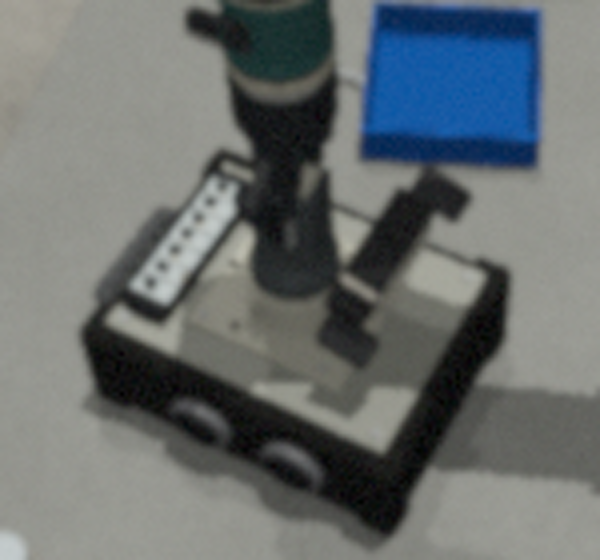

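The jaws hold the handle (raw side crop, around col 243, row 230). I pull up with small twists.

```bash
python3 -m handwheel '[[[0,0,-0.05,0,0,0.5,-1],[0,0,-0.05,0,0,-1,-1],[0,0,-0.1,0,0,1,-1],[0,0,-0.1,0,0,-1,-1],[0,0,-0.15,0,0,0.5,-1],[0,0,-0.2,0,0,0,-1],[0,0,-0.2,0,0,0,-1],[0,0,-0.2,0,0,0,-1],[0,0,-0.4,0,0,0,-1],[0,0,-0.4,0,0,0,-1],[0,0,-0.4,0,0,0,-1],[0,0,-0.2,0,0,0,-1]]]' 110
python3 -c "
from h import *
to([.5455,-.3143,.3],[180,0,-6.9])
C=cloud(arm.grab_frame('side')); p=arm.grab_frame('side')
for r in arm.pinpoint(p,'tester_mid')[:2]: print(r['confidence'],r['point'],atdepth(p,r['point']))"
```

```text
t: 7.25
position: [0.5986, 0.0109, 0.381]
eef_rot: [180.0, -0.1, -7.0]
contact_force: [0.6, -0.5, -4.2]
grip_width: 0.041
gripper_force: 108.1
t 7.25 pos [0.5986 0.0109 0.381 ] rot [ 1.7996e+02 -1.0000e-01 -7.0400e+00] w 0.041 F [ 0.6 -0.5 -4.2]
turn [ 0.01 -0.02 -0.02] shift now [-0.22  5.49  1.35] shift after turn [-0.23  5.49  1.35]
0.84 [210.9, 241.2] [0.58973836 0.03516904 0.35344445]
```

```bash
python3 -m handwheel '[[[-0.02,0.3,0,0,0,0,-1],[-0.02,0.55,0,0,0,0,-1],[-0.02,0.6,0,0,0,0,-1],[-0.02,0.6,0,0,0,0,-1],[-0.02,0.6,0,0,0,0,-1],[-0.02,0.6,0,0,0,0,-1],[-0.02,0.6,0,0,0,0,-1],[-0.02,0.6,0.2,0,0,0,-1],[-0.02,0.6,0.4,0,0,0,-1],[-0.02,0.4,0.5,0,0,0,-1],[0,0.04,0.5,0,0,0,-1],[0,0,0.5,0,0,0,-1],[0,0,0.5,0,0,0,-1],[0,0,0.5,0,0,0,-1],[0,0,0.4,0,0,0,-1],[0,0,0.2,0,0,0,-1],[0,0,0,0,0,0,-1]]]'
python3 -c "
from h import *
to([.5455,-.3143,.128],[180,0,-6.9])
p=arm.grab_frame('side'); save(p,'g2.png',(110,250,200,380),4)"
```

```text
t: 9.52
position: [0.5453, -0.3145, 0.1561]
eef_rot: [-180.0, 0.1, -7.0]
contact_force: [-0.6, -0.1, -4.3]
grip_width: 0.0412
gripper_force: 108.0
t 9.525 pos [ 0.5453 -0.3145  0.1561] rot [-1.7997e+02  1.4000e-01 -7.0500e+00] w 0.0412 F [-0.6 -0.1 -4.3]
turn [-0.01  0.02 -0.03] shift now [ 0.   -0.    0.47] shift after turn [ 0.   -0.    0.47]
```

View pics/g2.png

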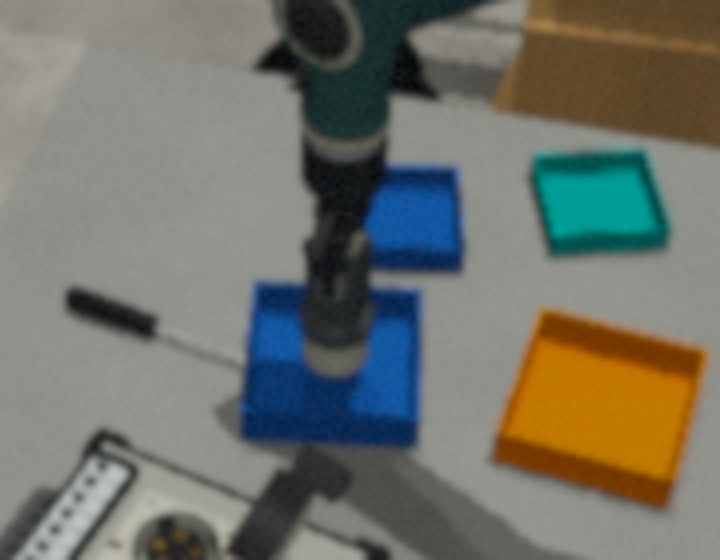

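The tester hangs upright over the large blue tray (crop 335, 350). I lower it gently.

```bash
python3 -m handwheel '[[[0,0,0.15,0,0,0,-1],[0,0,0.15,0,0,0,-1],[0,0,0.1,0,0,0,-1],[0,0,0.05,0,0,0,-1],[0,0,0.05,0,0,0,-1],[0,0,0.03,0,0,0,-1],[0,0,0,0,0,0,-1]]]'
```

```text
t: 10.45
position: [0.5464, -0.314, 0.1254]
eef_rot: [180.0, 0.0, -7.0]
contact_force: [0.9, -0.4, -3.8]
grip_width: 0.0409
gripper_force: 108.0
```

```bash
python3 -m handwheel '[[[0,0,0.03,0,0,0,-1],[0,0,0.02,0,0,0,-1],[0,0,0,0,0,0,-1]]]'
```

```text
t: 10.82
position: [0.5466, -0.3141, 0.1232]
eef_rot: [180.0, -0.0, -7.0]
contact_force: [-2.1, 1.1, 1.9]
grip_width: 0.0411
gripper_force: 108.6
```

Contact is felt, so I release, rise straight up, and measure the lid.

```bash
python3 -m handwheel '[[[0,0,0,0,0,0,-0.3],[0,0,0,0,0,0,0.5],[0,0,0,0,0,0,0.7],[0,0,0,0,0,0,0.7],[0,0,-0.2,0,0,0,0.7],[0,0,-0.5,0,0,0,0.7],[0,0,-0.6,0,0,0,0.7],[0,0,-0.8,0,0,0,0.7],[0,0,-0.8,0,0,0,-1],[0,0,-0.8,0,0,0,-1]]]'
python3 - <<'E'
from h import *
np.set_printoptions(precision=4,suppress=True)
print(arm.sense()["joint_pos"])
c=np.array([.599,.0155]);a=np.radians(-13.1);bx=np.array([np.cos(a),np.sin(a)]);by=np.array([-bx[1],bx[0]])
for n in("top","side"):
    p=arm.grab_frame(n); C=cloud(p)
    for t in("tester_mid",):
        for r in arm.pinpoint(p,t)[:2]: print(n,t,r["confidence"],np.round(r["point"]),atdepth(p,r["point"]))
    d=C[...,:2]-c; X=np.stack([d@bx,d@by,C[...,2]],-1)
    # tester top
    m=(abs(C[...,0]-.546)<.05)&(abs(C[...,1]+.314)<.05)&(C[...,2]>.14)&(C[...,2]<.17); print("tester top",m.sum(),C[m].mean(0) if m.any() else 0)
    m=(abs(X[...,0])<.06)&(abs(X[...,1])<.06)&(abs(X[...,2]-.155)<.006); Y=C[m]; print("collar",m.sum(),cv2.minEnclosingCircle(Y[:,:2].astype(np.float32)*1000) if m.any() else 0)
    m=(X[...,0]>-.16)&(X[...,0]<-.02)&(abs(X[...,1])<.1)&(X[...,2]>.16)&(X[...,2]<.3); L=X[m]; print("lid pts",len(L),L.min(0),L.max(0))
    for z in np.arange(.18,.29,.01):
        s=L[abs(L[:,2]-z)<.005]
        if len(s)>5: print(round(z,2),len(s),"x",np.percentile(s[:,0],[2,50,98]),"y",np.percentile(s[:,1],[2,98]))
E
```

```text
t: 12.08
position: [0.5463, -0.3139, 0.3472]
eef_rot: [180.0, -0.1, -7.0]
contact_force: [1.0, 0.5, -0.1]
grip_width: 0.0368
gripper_force: 0.0
[ 36.385   21.2664 -12.802   87.7184   4.8709  71.4834 -74.1191]
top tester_mid 0.98 [189. 343.] [ 0.4531 -0.1484  1.1945]
tester top 251 [ 0.5384 -0.3121  0.1544]
collar 266 ((598.6353149414062, 14.701966285705566), 46.507965087890625)
lid pts 1199 [-0.1199 -0.0702  0.1686] [-0.0437  0.0696  0.2753]
0.18 191 x [-0.0942 -0.0565 -0.0452] y [-0.0289  0.0677]
0.19 70 x [-0.0789 -0.0585 -0.0481] y [-0.0381  0.0674]
0.2 36 x [-0.0682 -0.0569 -0.0516] y [-0.0442  0.0447]
0.21 23 x [-0.073  -0.0603 -0.0542] y [-0.054   0.0467]
0.22 14 x [-0.0723 -0.0599 -0.0573] y [-0.054   0.0495]
0.23 17 x [-0.0927 -0.0681 -0.0612] y [-0.0545  0.0505]
0.24 84 x [-0.1186 -0.0982 -0.0643] y [-0.0696  0.0499]
0.25 239 x [-0.1155 -0.0934 -0.0688] y [-0.0689  0.0436]
0.26 288 x [-0.1062 -0.0914 -0.0722] y [-0.0661  0.0365]
0.27 170 x [-0.1008 -0.0834 -0.0745] y [-0.024   0.0217]
side tester_mid 0.66 [190. 282.] [ 0.545  -0.289   0.1033]
tester top 149 [ 0.5451 -0.3038  0.1519]
collar 154 ((599.2635498046875, 18.627681732177734), 44.18936538696289)
lid pts 743 [-0.1196 -0.0645  0.1693] [-0.0577  0.072   0.2751]
0.18 50 x [-0.0987 -0.0882 -0.0636] y [0.0461 0.0718]
0.19 72 x [-0.0978 -0.078  -0.0584] y [0.0495 0.0704]
0.2 22 x [-0.0936 -0.0709 -0.0606] y [-0.0106  0.0618]
0.21 18 x [-0.0975 -0.0805 -0.0578] y [-0.0079  0.0564]
0.22 30 x [-0.1013 -0.0836 -0.0604] y [0.0214 0.0558]
0.23 37 x [-0.1136 -0.0832 -0.063 ] y [-0.0439  0.0568]
0.24 98 x [-0.1176 -0.0997 -0.067 ] y [-0.0542  0.054 ]
0.25 165 x [-0.1164 -0.0942 -0.0714] y [-0.0624  0.0481]
0.26 154 x [-0.1064 -0.0929 -0.0728] y [-0.0611  0.0396]
0.27 95 x [-0.0986 -0.0847 -0.0743] y [-0.017   0.0273]
```

```bash
cat >> h.py <<'E'
c0=np.array([.599,.0155]);a0=np.radians(-13.1);bx=np.array([np.cos(a0),np.sin(a0)]);by=np.array([-bx[1],bx[0]])
def b2w(x,y,z): return np.append(c0+x*bx+y*by,z)
E
python3 -c "
from h import *
to(b2w(-.16,0,.34),[180,0,-13.1])"
```

```text
t 12.275 pos [ 0.5467 -0.3141  0.3463] rot [ 1.7993e+02 -1.6000e-01 -7.0000e+00] w 0.0066 F [-0.5  0.4 -0.3]
turn [ 0.01 -0.03  1.06] shift now [-2.46 -5.84  0.09] shift after turn [-3.06 -5.55  0.1 ]
```

```bash
python3 -m handwheel '[[[0,0,0,0,0,0.53,-1],[0,0,0,0,0,0.53,-1],[-0.3,-0.55,0,0,0,0,-1],[-0.3,-0.55,0,0,0,0,-1],[-0.3,-0.55,0,0,0,0,-1],[-0.3,-0.55,0,0,0,0,-1],[-0.3,-0.55,0,0,0,0,-1],[-0.3,-0.55,0,0,0,0,-1],[-0.3,-0.55,0,0,0,0,-1],[-0.3,-0.55,0,0,0,0,-1],[-0.3,-0.55,0,0,0,0,-1],[-0.3,-0.55,0,0,0,0,-1],[0,0,0.4,0,0,0,-1],[0,0,0.4,0,0,0,-1],[0,0,0.4,0,0,0,-1],[0,0,0.2,0,0,0,-1],[0,0,0,0,0,0,-1]]]'
python3 -c "
from h import *
to(b2w(-.09,0,.265),[180,0,-13.1])"
```

```text
t: 14.4
position: [0.445, 0.048, 0.2595]
eef_rot: [180.0, 0.1, -13.1]
contact_force: [-0.7, -0.5, 0.5]
grip_width: -0.0002
gripper_force: 0.0
t 14.4 pos [0.445  0.048  0.2595] rot [ 1.7997e+02  1.4000e-01 -1.3070e+01] w -0.0002 F [-0.7 -0.5  0.5]
turn [0.01 0.03 0.  ] shift now [ 1.12 -0.05 -0.09] shift after turn [ 1.12 -0.05 -0.09]
```

```bash
python3 -m handwheel '[[[0.19,-0.01,-0.02,0,0,0,-1],[0.19,-0.01,-0.02,0,0,0,-1],[0.19,-0.01,-0.02,0,0,0,-1],[0.19,-0.01,-0.02,0,0,0,-1],[0.19,-0.01,-0.01,0,0,0,-1],[0.19,0,0,0,0,0,-1],[0.19,0,0,0,0,0,-1],[0.19,0,0,0,0,0,-1],[0.19,0,0,0,0,0,-1],[0.14,0,0.05,0,0,0,-1],[0.14,0,0.05,0,0,0,-1],[0.14,0,0.05,0,0,0,-1],[0.12,0,0.09,0,0,0,-1],[0.12,0,0.09,0,0,0,-1],[0.12,0,0.09,0,0,0,-1]]]'
python3 -c "
from h import *
to(b2w(-.009,0,.239),[180,0,-13.1])
p=arm.grab_frame('side'); save(p,'g3.png',(180,320,170,320),4)"
```

```text
t: 16.27
position: [0.5924, 0.0172, 0.2402]
eef_rot: [180.0, 0.0, -13.1]
contact_force: [-0.6, 0.5, 1.4]
grip_width: 0.0003
gripper_force: 0.8
t 16.275 pos [0.5924 0.0172 0.2402] rot [180.     0.   -13.08] w 0.0003 F [-0.6  0.5  1.4]
turn [0. 0. 0.] shift now [-0.04  0.    0.02] shift after turn [-0.04  0.    0.02]
```

View pics/g3.png

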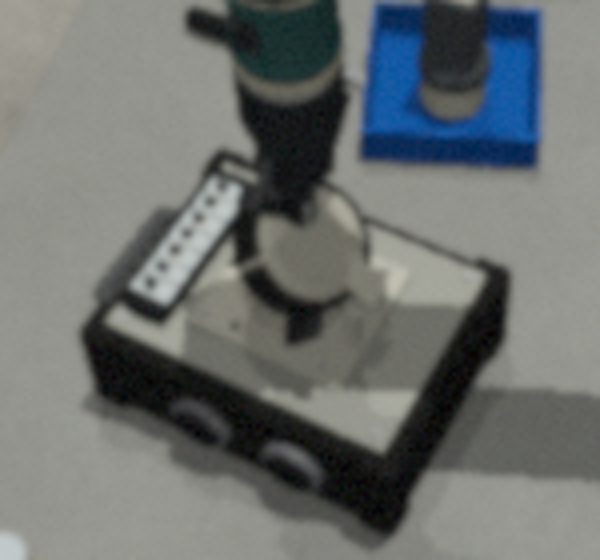

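The lid is following at half-closed (crop 310, 245), and the tester stands in the tray (455, 90). I keep pushing it down.

```bash
python3 -m handwheel '[[[0.07,0,0.12,0,0,0,-1],[0.07,0,0.12,0,0,0,-1],[0.06,0,0.13,0,0,0,-1],[0.05,0,0.13,0,0,0,-1],[0.04,0,0.14,0,0,0,-1],[0.02,0,0.15,0,0,0,-1],[0,0,0.05,0,0,0,-1],[0,0,0.05,0,0,0,-1],[0,0,0.05,0,0,0,-1],[0,0,0,0,0,0,-1]]]'
```

```text
t: 17.58
position: [0.6103, 0.013, 0.1902]
eef_rot: [179.9, -0.1, -13.1]
contact_force: [-13.0, -2.3, 37.1]
grip_width: -0.0001
gripper_force: 18.6
```

```bash
python3 -m handwheel '[[[0,0,-0.3,0,0,0,-1],[0,0,-0.7,0,0,0,0.2],[-0.3,0.6,-0.7,0,0,0,0.2],[-0.3,0.9,-0.5,0,0,0,0.2],[-0.3,0.9,0,0,0,0,0.2],[-0.3,0.9,0,0,0,0,0.2],[-0.3,0.9,0,0,0,0,0.2],[0,0,0,0,0,0,0.2]]]' 60
python3 - <<'E'
from h import *
np.set_printoptions(precision=4,suppress=True)
print(arm.sense()["joint_pos"],arm.sense()["t"])
for n in("top","side"):
    p=arm.grab_frame(n); C=cloud(p); d=C[...,:2]-c0; X=np.stack([d@bx,d@by,C[...,2]],-1)
    rr=np.hypot(X[...,0],X[...,1]); z=X[...,2]
    m=(rr<.04)&(z>.15)&(z<.2); q=X[m]; A=np.linalg.lstsq(np.c_[q,][:, :2]@np.eye(2) if 0 else np.c_[q[:,:2],np.ones(len(q))],q[:,2],rcond=None)[0]; print(n,"lid plane",A,len(q))
    m=(rr>.056)&(rr<.085)&(z>.172)&(z<.195); q=X[m]; an=np.degrees(np.arctan2(q[:,1],q[:,0]))
    for lo,hi in((60,150),(-120,-30)):
        s=(an>lo)&(an<hi); print("wing",s.sum(),np.median(an[s]),q[s].mean(0))
    for t in("wing_left","wing_right"):
        for r in arm.pinpoint(p,t)[:2]:
            w=atz(p,r["point"],.174)[:2]-c0; print(t,r["confidence"],w@bx,w@by,np.degrees(np.arctan2(w@by,w@bx)))
    if n=="top": save(p,"g4.png",(120,230,160,280),5)
E
```

```text
t: 18.58
position: [0.463, -0.215, 0.3147]
eef_rot: [179.9, 0.1, -13.6]
contact_force: [-0.4, 0.5, -1.0]
grip_width: 0.0513
gripper_force: 0.0
[ 36.6746  10.8338 -17.6843 105.855    3.7556  63.9884 -85.9574] 18.575
top lid plane [-0.0052 -0.0046  0.1716] 775
wing 43 119.94747303488232 [-0.0332  0.0576  0.1814]
wing 49 -61.614064869873445 [ 0.0321 -0.0595  0.1818]
wing_left 0.84 -0.032446077328720103 0.06618704780972233 116.1149218948057
wing_left 0.74 -0.017053237479565674 -0.03177783574439655 -118.21975789545566
wing_right 0.87 0.031193699062291635 -0.060486047486313775 -62.71906061329292
side lid plane [-0.0033  0.0059  0.1715] 418
wing 35 116.83634433870427 [-0.0321  0.0618  0.1811]
wing 18 -58.814043623034536 [ 0.0325 -0.0558  0.1819]
wing_left 0.58 -0.03406963175020432 0.052608265239177276 122.92749214098447
wing_right 0.7 0.03178775371259733 -0.055661335561706916 -60.26965010522064
```

View pics/g4.png

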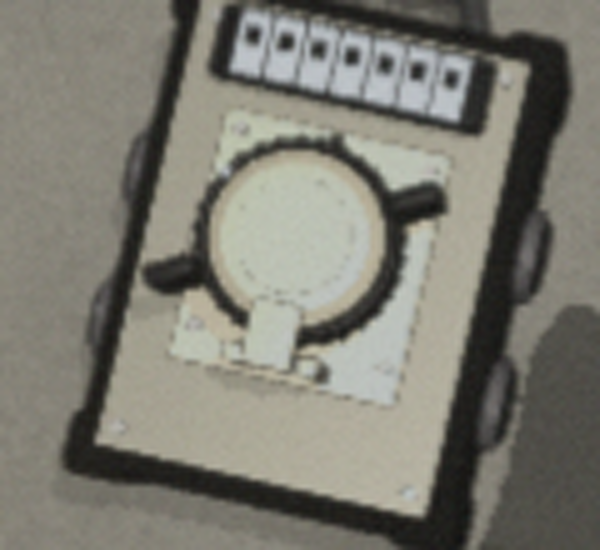

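The lid is shut flat, the ring is at about 0.02, and its wings show at crop (415, 203) and (170, 272). I turn the tool to grip the right wing across its thickness.

```bash
python3 -m handwheel '[[[0,0,0,0,0,-1,0],[0,0,0,0,0,-1,0],[0,0,0,0,0,-1,0],[0,0,0,0,0,-1,0],[0,0,0,0,0,-1,0],[0,0,0,0,0,-1,0],[0,0,0,0,0,-1,0],[0,0,0,0,0,-1,0],[0,0,0,0,0,-1,0],[0,0,0,0,0,-1,0],[0,0,0,0,0,-1,0],[0,0,0,0,0,-1,0],[0,0,0,0,0,-1,0],[0,0,0,0,0,-1,0],[0,0,0,0,0,-1,0],[0,0,0,0,0,-1,0],[0,0,0,0,0,-1,0],[0,0,0,0,0,-1,0],[0,0,0,0,0,-1,0],[0,0,0,0,0,-1,0]]]'
python3 -c "
from h import *
t=np.radians(-61)
to(b2w(.068*np.cos(t),.068*np.sin(t),.25),[180,0,105.9])
print(arm.sense()['joint_pos'])"
```

```text
t: 21.38
position: [0.4668, -0.2095, 0.3153]
eef_rot: [-180.0, -0.0, 101.8]
contact_force: [-0.2, 1.3, -0.4]
grip_width: 0.0428
gripper_force: 0.0
t 21.375 pos [ 0.4668 -0.2095  0.3153] rot [-1.8000e+02 -3.0000e-02  1.0183e+02] w 0.0428 F [-0.2  1.3 -0.4]
turn [-0.   -0.   -0.71] shift now [2.09 3.01 1.09] shift after turn [1.87 3.15 1.09]
[ 48.27592005  12.62728047 -31.97222796 105.01561235   7.35000521
  64.42551391  25.56848814]
```

```bash
python3 -m handwheel '[[[0,0,0,0,0,-0.71,0],[0.27,0.45,0.15,0,0,0,0],[0.27,0.45,0.15,0,0,0,0],[0.27,0.45,0.15,0,0,0,0],[0.27,0.45,0.15,0,0,0,0],[0.27,0.45,0.15,0,0,0,0],[0.27,0.45,0.15,0,0,0,0],[0.26,0.45,0.15,0,0,0,0],[0,0,0,0,0,0,0]]]'
python3 -c "
from h import *
t=np.radians(-61)
to(b2w(.068*np.cos(t),.068*np.sin(t),.172),[180,0,105.9])
p=arm.grab_frame('side')
for r in arm.pinpoint(p,'wing_right')[:2]: w=atz(p,r['point'],.174)[:2]-c0; print(r['confidence'],w@bx,w@by)"
```

```text
t: 22.5
position: [0.6186, -0.0471, 0.2512]
eef_rot: [-180.0, -0.2, 105.9]
contact_force: [-0.4, 0.4, 0.3]
grip_width: 0.0426
gripper_force: 0.0
t 22.5 pos [ 0.6186 -0.0471  0.2512] rot [-1.7996e+02 -1.6000e-01  1.0591e+02] w 0.0426 F [-0.4  0.4  0.3]
turn [-0.01 -0.03  0.  ] shift now [-0.04 -0.03  1.32] shift after turn [-0.04 -0.03  1.32]
0.75 0.032072997605621004 -0.05551403154420427
```

```bash
python3 -m handwheel '[[[-0.04,-0.03,0.3,0,0,0,0],[0,0,0.4,0,0,0,0],[0,0,0.35,0,0,0,0],[0,0,0.27,0,0,0,0],[0,0,0,0,0,0,0],[0,0,0,0,0,0,-1],[0,0,0,0,0,0,-1],[0,0,0,0,0,0,-1],[0,0,0,0,0,0,-1],[0,0,0,0,0,0,-1]]]' 80
python3 -c "
from h import *
to(b2w(.0,0,.172),[180,0,105.9])"
```

```text
t: 23.85
position: [0.6186, -0.0539, 0.1744]
eef_rot: [179.8, 0.0, 105.5]
contact_force: [5.4, 1.2, 0.8]
grip_width: 0.0107
gripper_force: 78.1
t 23.85 pos [ 0.6186 -0.0539  0.1744] rot [1.7977e+02 4.0000e-02 1.0552e+02] w 0.0107 F [5.4 1.2 0.8]
turn [ 0.04  0.01 -0.07] shift now [ 1.2  -0.01  0.04] shift after turn [1.2  0.   0.04]
```

```bash
python3 -m handwheel '[[[0,0,0,0,0,0.35,-1],[0,-0.08,0,0,0,0.7,-1],[0,-0.08,0,0,0,0.7,-1],[0,-0.08,0,0,0,0.7,-1],[0,-0.08,0,0,0,0.7,-1],[0,-0.08,0,0,0,0.35,-1],[0,0,0,0,0,0,-1]]]'
python3 -c "
from h import *
to(b2w(.0,0,.172),[180,0,105.9]); print(arm.sense()['wrist_torque'])"
```

```text
t: 24.72
position: [0.594, -0.0556, 0.1742]
eef_rot: [179.8, -0.1, 85.5]
contact_force: [3.4, 2.3, 5.2]
grip_width: 0.0106
gripper_force: 78.7
t 24.725 pos [ 0.594  -0.0556  0.1742] rot [ 1.7984e+02 -5.0000e-02  8.5500e+01] w 0.0106 F [3.4 2.3 5.2]
turn [ 0.03 -0.   -3.56] shift now [ 1.19 -0.01  0.04] shift after turn [1.12 0.4  0.04]
[ 0.48738706 -0.60346112 -0.31542533]
```

```bash
python3 -m handwheel '[[[0,0,0,0,0,0.35,-1],[0,-0.08,0,0,0,0.7,-1],[0,-0.08,0,0,0,0.7,-1],[0,-0.08,0,0,0,0.7,-1],[0,-0.08,0,0,0,0.7,-1],[0,-0.08,0,0,0,0.7,-1],[0,-0.08,0,0,0,0.7,-1],[0,-0.08,0,0,0,0.7,-1],[0,-0.08,0,0,0,0.7,-1],[0,-0.08,0,0,0,0.7,-1],[0,-0.05,0,0,0,0.5,-1],[0,0,0,0,0,0,-1]]]'
python3 -c "
from h import *
to(b2w(.0,0,.172),[180,0,46.9]); print(arm.sense()['wrist_torque'])
w=arm.sense()['position'][:2]-c0; print(np.degrees(np.arctan2(w@by,w@bx)))"
```

```text
t: 26.22
position: [0.5512, -0.0363, 0.174]
eef_rot: [-180.0, 0.0, 44.8]
contact_force: [-1.5, 4.8, 9.1]
grip_width: 0.0108
gripper_force: 79.7
t 26.225 pos [ 0.5512 -0.0363  0.174 ] rot [-1.7996e+02  1.0000e-02  4.4750e+01] w 0.0108 F [-1.5  4.8  9.1]
turn [-0.01  0.   -0.38] shift now [ 1.17 -0.05  0.03] shift after turn [ 1.17 -0.01  0.03]
[0.99859286 0.22557268 0.64118373]
-119.57088399164142
```

```bash
python3 -m handwheel '[[[0,-0.05,0,0,0,0.1,-1],[0,-0.04,0,0,0,0.1,-1],[0,-0.03,0,0,0,0,-1],[0,0,0,0,0,0,-1]]]'
python3 -c "
from h import *
w=arm.sense()['position'][:2]-c0; print(np.degrees(np.arctan2(w@by,w@bx)))"
```

```text
t: 26.72
position: [0.5505, -0.0358, 0.1746]
eef_rot: [179.5, -0.2, 43.5]
contact_force: [11.1, -6.3, 0.5]
grip_width: 0.0111
gripper_force: 81.0
-120.2958032741949
```

The ring is hard against its stop: force rose and the ring hardly moved. I release, rise and check.

```bash
python3 -m handwheel '[[[0,0.08,0,0,0,0,-1],[0,0,0,0,0,0,-0.3],[0,0,0,0,0,0,0],[0,0,0,0,0,0,0],[0,0,-0.3,0,0,0,0],[0,0,-0.6,0,0,0,0],[0,0,-0.8,0,0,0,0],[-0.8,0,-0.5,0,0,0,0],[-0.9,0,0,0,0,0,0],[-0.9,0,0,0,0,0,0],[-0.9,0,0,0,0,0,0],[0,0,0,0,0,0,0]]]'
python3 - <<'E'
from h import *
np.set_printoptions(precision=4,suppress=True)
for n in("top","side"):
    p=arm.grab_frame(n); C=cloud(p); d=C[...,:2]-c0; X=np.stack([d@bx,d@by,C[...,2]],-1)
    rr=np.hypot(X[...,0],X[...,1]); z=X[...,2]
    q=X[(rr<.04)&(z>.15)&(z<.2)]; print(n,np.linalg.lstsq(np.c_[q[:,:2],np.ones(len(q))],q[:,2],rcond=None)[0])
    q=X[(rr>.056)&(rr<.085)&(z>.174)&(z<.195)]; an=np.degrees(np.arctan2(q[:,1],q[:,0]))
    a=[q[(an>lo)&(an<hi)].mean(0) for lo,hi in((0,150),(-180,-30))]; v=a[0]-a[1]; print(len(q),"line",np.degrees(np.arctan2(v[1],v[0])))
    m=(abs(C[...,0]-.546)<.05)&(abs(C[...,1]+.314)<.05)&(C[...,2]>.14)&(C[...,2]<.17); print("tester top",m.sum(),C[m].mean(0))
    if n=="top": save(p,"g5.png",(95,245,160,390),3)
E
```

```text
t: 28.22
position: [0.3949, -0.1834, 0.3065]
eef_rot: [179.9, 0.0, 43.0]
contact_force: [-0.3, -0.3, -0.1]
grip_width: 0.0427
gripper_force: 0.0
top [-0.0022 -0.0017  0.1717]
91 line 58.23400658489158
tester top 345 [ 0.5455 -0.3135  0.1545]
side [0.0054 0.0025 0.1715]
68 line 57.67611693032027
tester top 150 [ 0.545  -0.3036  0.1523]
```

View pics/g5.png

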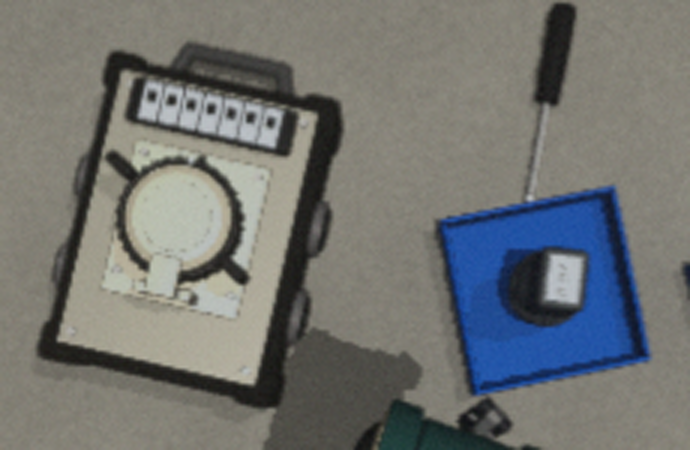

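The lid lies flat and shut. The wings now sit at (125, 165) and (237, 272), a turn of about 60°, which is the stop. The tester stands in the large blue tray at (550, 285), and the robot is clear of everything.

```bash
python3 -c "
from workcell import arm
print(arm.sign_off())"
```

```text
the job is handed in; nothing more can be done
None
```

I handed the job in at about 28 s. The tester stands upright in the large blue tray, and the lid is shut with its lock ring turned to the stop. I didn't touch the carton, spray can or screwdriver. The sign-off call returned no verdict.

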